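# Uncover the kitchen lock box, work the key past its pins and hold the lock turned

### The arm

A 6-joint arm with a two-finger parallel gripper is mounted at the origin on a cart in front of the work surface, level with it; the furniture and walls round the work are solid. World frame = base frame: x ahead of the robot, y to its left, z up, the work surface at z = 0. Lengths are in m, angles in rad, forces in N, time in s.
With the tool pointing down it reaches from about 0.425 to 0.95 m from the base axis. Payload 14.7 kg.
Tool frame: the origin (TCP) lies on the centre line of the jaws, within the pads' length; the fingertips stand 17 mm ahead of it and the grasp point (between the pads) lies 2 mm behind it; z points along the fingers, y is the direction in which the jaws open and shut (so a half turn about z gives the same grasp; the last joint's range is limited). The gripper opens to 85 mm and grips with 20 to 120 N. Pads are 22 mm wide; open, the fingers measure 114 mm over their backs; the gripper's body (76 mm by 85 mm) begins 54 mm behind the grasp point. The pads swing forward as they close: fully open they stand 13 mm farther back than shut.
Start: joints at [-1.236, 0.48, 1.596, -0, 1.065, -0.047], TCP at [0.242, -0.603, 0.248] pointing down, gripper open.
Joint ranges: [-2.75, 2.75], [-0.82, 2.05], [0.23, 2.67], [-1.56, 4.7], [0.09, 2.69], [-2.92, 2.92]. Speed limits (rad/s): [1.89, 1.89, 2.39, 3.01, 3.01, 3.01].

### API

Orientations are given as a unit quaternion [x, y, z, w].
In Python, from cell import manip gives the robot as it stands. The module is installed in compiled form; this text tells all that it offers.
- The arm moves only by the shell command python3 -m jog 'ROWS' [OPENING] [FORCE]. ROWS is JSON, a list of rows, each an object of numbers: "x", "y", "z": the shift along the tool's x, y, z in m; "turn": the turn about the tool's z in degrees. In form: [{"x": .., "y": .., "z": .., "turn": ..}, ...]. A call has exactly 8 rows; each row is the pose to reach, as a shift and turn from the pose commanded when the call began, along the tool's axes at that moment; what a row does not reach only later rows make up. A row lasts 1/8 s, in which the tool goes at most 62.5 mm and 10.7 degrees, less where a joint would pass 70% of its speed; a pose out of reach is approached as far as the arm can. A call with a gripper value outside its range is refused whole. OPENING is the opening, from 0 (shut) to 1 (fully open), set as the call begins (- or left out, the last holds). The fingers move at their own pace and stop on an object; FORCE is the grip in N (left out, the last holds). Time passes only in rows, so rows that repeat a pose let the fingers close, or fill a call up. It gives the time, the measured TCP pose, the force and the opening at its end, in the units of the state.
- manip.state(): the state, without advancing time (a new reading comes with each control period).
- manip.read_camera(name): name is "scene" or "side" or "wrist"; returns a dict with "img" (480x640x3 uint8, red, green, blue), "z_map" (480x640 float32, m along the optical axis (not along the pixel's ray), 0 where there is no reading), "fx", "fy", "cx", "cy" (pixels), "dist_coeffs" ([k1, k2, p1, p2, k3] as OpenCV has them; the pictures are not rectified), "origin" and "attitude" of the camera in the world. Camera axes: x right, y down, z forward; pixel columns grow to the right and rows downward; lengths in m; the calibration is good to about 2 mm. A picture is of the moment at which its call begins.
- manip.finish_job(): hands the job in, once; it reports no verdict.
Trained networks look in a picture, given as the dict that the camera call returned (one of the last four; its "shot" number tells which), for a name from the list of things; names that differ only in an ending like _2 or _b are one class to them, and where a whole thing is asked for, a point or a joint stands for the part that bears it (a point fixed in the world has none). Each returns a list of dicts, best first, with "score" (0 to 1); they miss things now and then, are a little off and sometimes report something else, mostly with a low value. They report only what shows in the picture. A call takes as long as a camera call.
- manip.search_frame(target, picture): "point" ([x, y, z] in m, in world coordinates, good to about 4 mm: the middle of the surface that is visible of it).
The state is a dict: "t": time; "q": joint angles; "joint_vel": joint speeds; "tau": joint torques, N m; "tcp_pos": TCP position; "orientation": TCP orientation; "ft_force": force on the tool from outside, world axes, zero at the start; "moment": the same for the moment, N m; "finger_gap": finger opening in m.
Only numpy, scipy, OpenCV 4.12 (cv2) and the standard library are available. Lean on these libraries where they do the work, as an engineer would, in place of code of your own. Each camera call takes 0.05 s, during which the arm holds its last target. There are 200 camera calls.

### The job

The small wooden board lying on the blue lock box covers its keyhole: take it off and leave it leaning at a slant against the green canister, foot on the worktop. Then take the red-handled key from its wooden stand, push it fully home in the keyhole past the sticky pins, and only then turn it clockwise (seen from above) a quarter turn to the stop. The lock springs back, so finish still gripping the key and holding it turned; leave the other things on the worktop where they are.

Things in the scene. Friction and masses are not known exactly. Their poses are not given: they have to be found in the camera images.
- board: Loose wooden board with two dark stripes, 150 (x) x 60 (y) x 14 mm (z), 0.12 kg; origin at the centre of its underside, z up. It starts flat across the rubber strips on the lock box, underside 81 mm above the worktop, its length within 0.15 rad of the box's x. Grip it across its 60 mm width from above.
- sugar_tin: Green round canister with a wooden lid, fixed; body 100 mm in diameter up to 102 mm height, lid rim 102 mm in diameter from 102 to 123 mm height, small knob to 140 mm. Origin at the centre of its underside, axis z up. The worktop is clear for 200 mm in front of it (towards the robot).
- lock_box: Blue steel lock box, fixed, 174 (x) x 134 (y) x 75 mm; origin at the centre of its underside, front (with a small bolt) to -x. On the top, rubber strips 6 mm high at x = -62 and +62 mm; a steel ring of 54 mm diameter, 3 mm high, round the brass lock plug in the middle.
- keyhole (a point): Centre of the keyhole's mouth, in the brass plug's face at the middle of the lock box's top, 77 mm above the worktop. Axes are the box's (they do not turn). At lock value 0 the slot runs along x: 16 (x) x 7 (y) mm, 40 mm deep, straight down, chamfered 1.5 mm. Pairs of sprung sticky pins in both long walls, 12 and 22 mm down: each pair yields to 5 to 10 N of push.
- lock_plug (a joint): Angle of the lock plug in rad: 0 at rest (slot along the box's x), growing as it turns clockwise seen from above, stop at 1.5 rad. A spring (0.05 N m/rad) turns it back to 0 when let go. The key has about 0.15 rad of play in the slot each way, so turn the key by up to about 1.6 rad.
- key: Loose key upright in its stand, blade down, 40 g. Origin on its axis at the collar's underside; z up. Red flat handle 30 (x) x 9 (y) mm from z = 6 to 42 mm, gripped across the 9 mm; steel collar 20 mm wide from z = 0 to 6 mm; blade 14 (x) x 5 (y) mm below, with a rounded 10 mm wide tip. Either way round fits the lock. Fully home, the collar rests on the plug.
- key_tip (a point): Lowest point of the key's blade, on its axis, 32.5 mm below the key's origin.
- key_stand: Dark wooden block, fixed, 60x60x48 mm, origin at the centre of its underside; a slot 16 (x) x 7 (y) mm, 38 mm deep in its top holds the key, so the key's origin starts 48 mm above the worktop with its axes along the stand's.
- salt_shaker: Bystander to leave alone: small clear salt shaker with a grey cap, 44 mm wide, 90 mm tall, left of the canister, nearer the robot; origin at the centre of its underside.
- honey_jar: Bystander to leave alone: amber honey jar with a yellow lid, 62 mm wide, 118 mm tall, behind the key stand; origin at the centre of its underside.
- jam_jar: Bystander to leave alone: jam jar with a white lid, 68 mm wide, 84 mm tall, behind the lock box to the right; origin at the centre of its underside.
- matches: Bystander to leave alone: yellow and brown matchbox, 36x53x15 mm, near the front edge, left of the middle; origin at the centre of its underside.

How it is judged:
On the way, in this order (a step that is already met when the one before it is completed fails the run):
1. the board leans against the canister, released and at rest (angle between board's own z axis and vertical between 0.5 and 1.4 rad and height (world z) of board below 0.1 m and contact force between board and sugar_tin above 0.03 N and contact force between board and the arm below 0.05 N and contact force between board and the fingers below 0.05 N and contact force between board and lock_box below 0.05 N and linear speed of board below 0.02 m/s), for 0.3 s.
2. the key is fully home in the keyhole, the plug not yet turned (z of key_tip in the frame of keyhole below -0.028 m and horizontal distance between key_tip and keyhole below 0.006 m and angle between key's own z axis and vertical below 0.15 rad and value of joint lock_plug below 0.4 rad), for 0.1 s.
At the end, for the whole second after the job is handed in: Key tip over 28 mm below the keyhole mouth (32.5 is home), within 6 mm of its axis, key upright within 0.15 rad; lock over 1.2 rad; fingers hold the key (> 1 N); board rests on the canister, tilted 0.5 to 1.4 rad, touching neither robot nor box, its centre below 100 mm (all of step 1 and z of key_tip in the frame of keyhole below -0.028 m and horizontal distance between key_tip and keyhole below 0.006 m and angle between key's own z axis and vertical below 0.15 rad and value of joint lock_plug above 1.2 rad and contact force between key and the fingers above 1 N); the arm keeps its last pose, push and grip.
It fails at once if salt_shaker was shifted by more than 30 mm (distance of salt_shaker from where it was at the start of the episode above 0.03 m).
It fails at once if honey_jar was shifted by more than 30 mm (distance of honey_jar from where it was at the start of the episode above 0.03 m).
It fails at once if jam_jar was shifted by more than 30 mm (distance of jam_jar from where it was at the start of the episode above 0.03 m).
It fails at once if matches was shifted by more than 30 mm (distance of matches from where it was at the start of the episode above 0.03 m).
It also fails if it takes over 61 s, if anything falls off the work surface, if the arm or the gripper's body presses on something with over 40 N, if the wrist force passes 120 N, or if a joint passes its speed limit or range.

## Working session

There is one attempt and no reset: what is moved stays moved. The work goes in short steps, Python scripts to look and compute and a shell command to move; the robot and the scene stay as the last step left them, time stands still between calls to the robot, and variables do not carry over. Pictures are saved under pics/ and viewed, about 8 in all and at most 12, crops included, and the job is handed in when it is done.

```bash
mkdir -p pics
cat > h.py <<'E'
import numpy as np, cv2
from scipy.spatial.transform import Rotation as R
from cell import manip
def world(c,name=None):
    "HxWx3 world points"
    K=np.array([[c['fx'],0,c['cx']],[0,c['fy'],c['cy']],[0,0,1.]])
    h,w=c['z_map'].shape
    uv=np.stack(np.meshgrid(np.arange(w),np.arange(h)),-1).reshape(-1,1,2).astype(float)
    n=cv2.undistortPoints(uv,K,np.array(c['dist_coeffs'],float)).reshape(h,w,2)
    z=c['z_map'][...,None]
    p=np.concatenate([n*z,z],-1)
    A=np.array(c['attitude'],float)
    M=R.from_quat(A).as_matrix() if A.size==4 else A.reshape(3,3)
    P=p@M.T+np.array(c['origin']); P[c['z_map']<=0]=np.nan
    return P
def save(c,f): cv2.imwrite('pics/'+f,c['img'][...,::-1])
E
python3 - <<'E'
from h import *
np.set_printoptions(precision=4,suppress=True)
print(manip.state())
for n in ("scene","side"):
    c=manip.read_camera(n); save(c,n+'0.png'); print(n,c['origin'],c['attitude'])
    np.savez('/tmp/'+n+'0.npz',P=world(c),img=c['img'])
    for t in ("board","sugar_tin","lock_box","key","key_stand","salt_shaker","honey_jar","jam_jar","matches"):
        for d in manip.search_frame(t,c)[:2]: print(n,t,np.array(d['point']),round(d['score'],2))
a=cv2.imread('pics/scene0.png');b=cv2.imread('pics/side0.png')
E
```

```text
{'t': 0.0, 'q': array([-1.2356,  0.4809,  1.5969,  0.    ,  1.0651, -0.0466]), 'joint_vel': array([ 0.0007, -0.0003,  0.    , -0.0007, -0.0022, -0.0019]), 'tau': array([  0.0042, -95.0644, -43.0194,   0.0001,   0.0119,   0.0002]), 'tcp_pos': array([ 0.2421, -0.6028,  0.2476]), 'orientation': array([ 0.9818,  0.1897, -0.0001, -0.0006]), 'ft_force': array([ 0.2196, -0.3031, -0.4701]), 'moment': array([ 0.0156, -0.028 ,  0.0131]), 'finger_gap': 0.08552884985767302}
scene [-0.0801  0.9629  0.6474] [-0.2577  0.8148 -0.497   0.1508]
scene board [0.4779 0.0224 0.0902] 0.78
scene sugar_tin [0.6464 0.3028 0.0826] 0.58
scene lock_box [0.4505 0.0602 0.0538] 0.96
scene key [ 0.534  -0.2704  0.0704] 0.47
scene key_stand [ 0.5223 -0.2487  0.0324] 0.64
scene salt_shaker [0.4991 0.4203 0.0415] 0.73
scene honey_jar [ 0.6286 -0.2454  0.0671] 0.58
scene jam_jar [ 0.6638 -0.1378  0.0564] 0.79
scene matches [0.368  0.2277 0.0129] 0.8
side [0.3185 0.9976 0.768 ] [-0.1024  0.8824 -0.456   0.0542]
side board [0.485  0.0226 0.0965] 0.72
side board [0.5013 0.4231 0.0577] 0.55
side sugar_tin [0.6567 0.3117 0.102 ] 0.87
side sugar_tin [ 0.5297 -0.2535  0.0377] 0.49
side lock_box [0.4647 0.0573 0.0571] 0.6
side lock_box [ 0.6686 -0.1392  0.0637] 0.22
side key [ 0.536  -0.2717  0.0692] 0.58
side key_stand [ 0.5304 -0.2533  0.0382] 0.84
side salt_shaker [0.5023 0.4207 0.0562] 0.92
side honey_jar [ 0.6364 -0.2447  0.0743] 0.97
side honey_jar [0.6563 0.3123 0.1001] 0.68
side jam_jar [ 0.666  -0.1398  0.0622] 0.77
side matches [0.3735 0.2305 0.0147] 0.74
```

View pics/scene0.png

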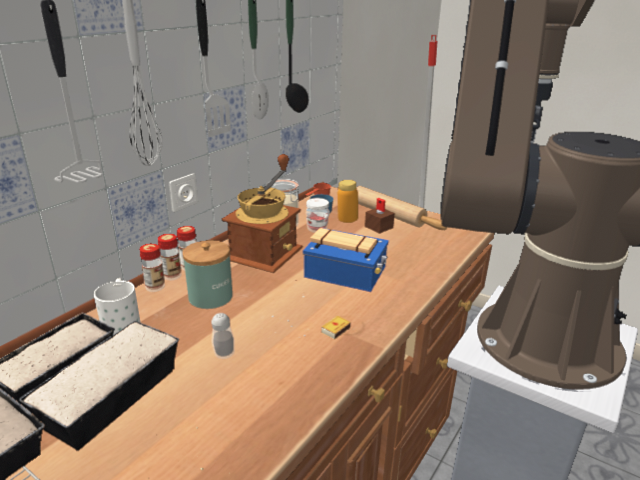

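View pics/side0.png

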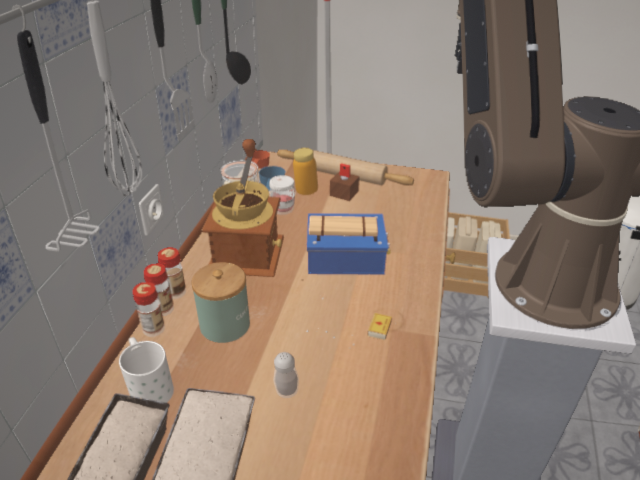

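Both views show board on box (side ≈ 345,226), canister (221,300), stand with key (344,182), matches (380,326), salt shaker (286,373). Now fit the geometry from the depth.

Run:
```python
from h import *
from scipy.optimize import least_squares
np.set_printoptions(precision=4,suppress=True)
for n in ("scene","side"):
    d=np.load('/tmp/%s0.npz'%n);P=d['P'].reshape(-1,3);I=d['img'].reshape(-1,3).astype(int)
    def sel(c,r,z0,z1): 
        return (np.hypot(P[:,0]-c[0],P[:,1]-c[1])<r)&(P[:,2]>z0)&(P[:,2]<z1)
    def rect(m,t):
        q=P[m][:,:2]; r=cv2.minAreaRect((q*1000).astype(np.float32)); print(n,t,m.sum(),r,'zmed',np.median(P[m][:,2]))
    rect(sel((.49,.02),.13,.089,.105),'boardtop')
    blue=(I[:,2]>I[:,0]+40)
    rect(sel((.49,.02),.15,.005,.09)&blue,'box blue')
    rect(sel((.53,-.26),.05,.042,.052),'standtop')
    red=(I[:,0]>150)&(I[:,1]<60)
    rect(sel((.53,-.265),.06,.05,.1)&red,'key red')
    m=sel((.67,.31),.1,.01,.095); q=P[m]
    s=least_squares(lambda x:np.hypot(q[:,0]-x[0],q[:,1]-x[1])-.05,[.68,.3],loss='soft_l1',f_scale=.002)
    print('tin',s.x,np.abs(s.fun).mean())
    m=sel((.66,.31),.12,.117,.127);rect(m,'lid'); 
    for t,c,r in (("salt",(.5,.42),.05),("match",(.37,.23),.05),("honey",(.64,-.25),.06),("jam",(.67,-.14),.05)): rect(sel(c,r,.006,.2),t)
    # clutter around tin
    m=sel((.68,.31),.25,.01,.3)&~sel((.68,.31),.065,0,.3); h=P[m]; print('near tin: ',len(h))
```

```text
scene boardtop 805 ((486.3043518066406, 10.502471923828125), (150.59042358398438, 65.26062774658203), 12.548288345336914) zmed 0.09466825169481508
scene box blue 2624 ((480.044189453125, 4.154510498046875), (174.8643035888672, 143.38107299804688), 12.794920921325684) zmed 0.054624653938180445
scene standtop 188 ((535.4412231445312, -275.26226806640625), (68.18270874023438, 67.94764709472656), 75.70942687988281) zmed 0.04763701292811989
scene key red 63 ((532.5314331054688, -270.118896484375), (9.08164119720459, 30.722272872924805), 65.75308227539062) zmed 0.07309541582953771
tin [0.6695 0.2791] 0.0011769366652107309
scene lid 810 ((668.3594970703125, 281.9595642089844), (100.03772735595703, 100.6485366821289), 70.69966888427734) zmed 0.1217531811207555
scene salt 830 ((502.47930908203125, 412.40966796875), (38.680301666259766, 34.27536392211914), 12.3849515914917) zmed 0.05030336956251158
scene match 370 ((369.63238525390625, 221.2599639892578), (55.685787200927734, 38.47305679321289), 82.78662109375) zmed 0.015414686854187287
scene honey 811 ((638.2997436523438, -261.8215026855469),
[... 866 characters left out ...]
((670.761474609375, 279.4286804199219), (101.08158874511719, 100.79855346679688), 37.38010025024414) zmed 0.12383030386592098
side salt 931 ((505.8794250488281, 411.465087890625), (40.461795806884766, 33.36309051513672), 46.42390060424805) zmed 0.0562325051948257
side match 446 ((362.1025695800781, 224.9342803955078), (69.64363098144531, 78.83183288574219), 42.97780227661133) zmed 0.017029750991590542
side honey 982 ((626.660400390625, -255.40548706054688), (88.70132446289062, 93.3490219116211), 14.21020221710205) zmed 0.0731401139776316
side jam 750 ((665.2838745117188, -149.15960693359375), (72.3972396850586, 88.20109558105469), 33.101070404052734) zmed 0.06721191172865415
near tin:  27633
```

```bash
cat >> h.py <<'E'
def go(x,y,z,yaw):
    "print tool-axis shift to world target, tool x at yaw deg (mod 180 nearest)"
    s=manip.state(); M=R.from_quat(s['orientation']).as_matrix()
    d=M.T@(np.array([x,y,z])-s['tcp_pos']); cur=np.degrees(np.arctan2(M[1,0],M[0,0]))
    print('t',round(s['t'],2),'tcp',s['tcp_pos'].round(4),'yaw',round(cur,2),'F',np.round(s['ft_force'],1),'gap',round(s['finger_gap'],4),'q6',round(s['q'][5],2))
    print('shift mm',(d*1000).round(1),'turn',round(((cur-yaw)+90)%180-90,1))
E
python3 -c "
from h import *
go(.5227,.0167,.248,12);go(.5227,.0167,.2,12)"
```

```text
t 1.0 tcp [ 0.2422 -0.6032  0.2483] yaw 21.87 F [-0.8  0.7  0.4] gap 0.0852 q6 -0.05
shift mm [ 4.913e+02 -4.708e+02  3.000e-01] turn 9.9
t 1.0 tcp [ 0.2422 -0.6032  0.2483] yaw 21.87 F [-0.8  0.7  0.4] gap 0.0852 q6 -0.05
shift mm [ 491.3 -470.8   48.3] turn 9.9
```

```bash
python3 -m jog '[{"x":0.042,"y":-0.04,"z":0,"turn":1},{"x":0.084,"y":-0.08,"z":0,"turn":2},{"x":0.126,"y":-0.12,"z":0,"turn":4},{"x":0.168,"y":-0.16,"z":0,"turn":5},{"x":0.21,"y":-0.2,"z":0,"turn":6},{"x":0.252,"y":-0.24,"z":0,"turn":7},{"x":0.294,"y":-0.28,"z":0,"turn":8},{"x":0.336,"y":-0.32,"z":0,"turn":9.9}]' 1 30
python3 -c "
from h import *
go(.5227,.0167,.19,12)"
```

```text
t: 2.0
tcp_pos: [0.4354, -0.1794, 0.2486]
orientation: [0.995, 0.104, 0.0, 0.0]
ft_force: [0.6, 0.5, 0.3]
finger_gap: 0.0854
t 2.0 tcp [ 0.4354 -0.1794  0.2486] yaw 11.91 F [0.6 0.5 0.3] gap 0.0854 q6 0.91
shift mm [ 125.8 -173.9   58.6] turn -0.1
```

```bash
python3 -m jog '[{"x":0.035,"y":-0.048,"z":0},{"x":0.07,"y":-0.096,"z":0},{"x":0.105,"y":-0.144,"z":0.02},{"x":0.126,"y":-0.174,"z":0.05},{"x":0.126,"y":-0.174,"z":0.06},{"x":0.126,"y":-0.174,"z":0.06},{"x":0.126,"y":-0.174,"z":0.06},{"x":0.126,"y":-0.174,"z":0.06}]'
python3 - <<'E'
from h import *
c=manip.read_camera("wrist"); save(c,'w1.png'); P=world(c); np.savez('/tmp/w1.npz',P=P,img=c['img'])
for t in ("board","lock_box"):
  for d in manip.search_frame(t,c)[:1]: print(t,np.round(d['point'],4),d['score'])
Q=P.reshape(-1,3); m=(Q[:,2]>.088)&(Q[:,2]<.103); print(m.sum(),cv2.minAreaRect((Q[m][:,:2]*1000).astype(np.float32)),np.median(Q[m],0))
go(.5227,.0167,.092,12)
E
```

```text
board [ 0.484  -0.0365  0.0718] 0.65
lock_box [ 0.4867 -0.032   0.0741] 0.95
18350 ((515.4495849609375, -131.05899047851562), (145.01004028320312, 346.4819030761719), 12.028436660766602) [0.49596719 0.00541872 0.09469564]
t 2.15 tcp [ 0.4357 -0.1787  0.2485] yaw 12.22 F [-0.7 -0.9  0.6] gap 0.0853 q6 0.9
shift mm [ 126.3 -172.6  156.5] turn 0.2$[0]: bad value
```

View pics/w1.png

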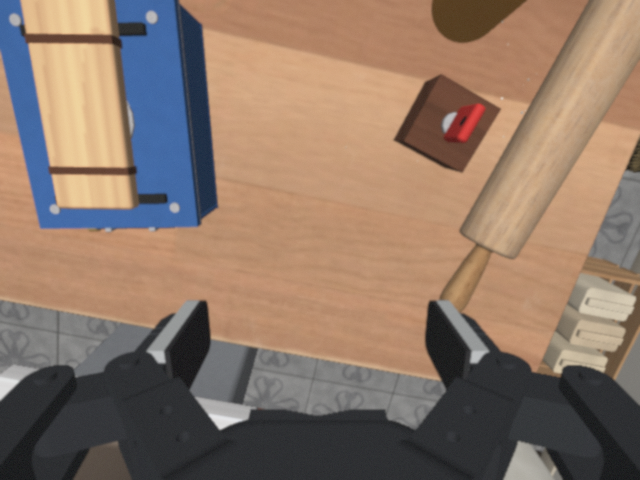

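The picture shows the stand (447,123) with key (465,123), the board on the box at (80,100). The move was refused (turn missing), so the picture serves the key measurement; now move with all fields.

```bash
python3 -m jog '[{"x":0.035,"y":-0.048,"z":0,"turn":0},{"x":0.07,"y":-0.096,"z":0,"turn":0},{"x":0.105,"y":-0.144,"z":0.02,"turn":0},{"x":0.126,"y":-0.173,"z":0.05,"turn":0},{"x":0.126,"y":-0.173,"z":0.06,"turn":0},{"x":0.126,"y":-0.173,"z":0.06,"turn":0},{"x":0.126,"y":-0.173,"z":0.06,"turn":0},{"x":0.126,"y":-0.173,"z":0.06,"turn":0}]'
python3 - <<'E'
from h import *
d=np.load('/tmp/w1.npz');P=d['P'].reshape(-1,3);I=d['img'].reshape(-1,3).astype(int)
def rect(m,t): print(t,m.sum(),cv2.minAreaRect((P[m][:,:2]*1000).astype(np.float32)),np.median(P[m],0).round(4))
near=np.hypot(P[:,0]-.535,P[:,1]+.274)<.05
rect(near&(P[:,2]>.044)&(P[:,2]<.052),'stand')
red=(I[:,0]>120)&(I[:,1]<70)&(I[:,2]<70)
rect(near&red&(P[:,2]>.05),'key'); rect(near&red&(P[:,2]>.084),'keytop')
c=manip.read_camera("wrist"); save(c,'w2.png'); P=world(c); np.savez('/tmp/w2.npz',P=P,img=c['img'])
P=P.reshape(-1,3);I=c['img'].reshape(-1,3).astype(int)
rect((P[:,2]>.09)&(P[:,2]<.1)&(np.hypot(P[:,0]-.487,P[:,1]-.01)<.1)&(I[:,0]>I[:,2]+30),'board')
rect((P[:,2]>.07)&(P[:,2]<.079)&(np.hypot(P[:,0]-.487,P[:,1]-.01)<.13)&(I[:,2]>I[:,0]+40),'boxtop')
go(.5227,.0167,.092,12)
E
```

```text
t: 3.15
tcp_pos: [0.5224, 0.0134, 0.1891]
orientation: [0.995, 0.104, 0.001, 0.0]
ft_force: [-0.7, 0.6, 0.3]
finger_gap: 0.0852
stand 4135 ((537.2738647460938, -275.5627136230469), (60.81422424316406, 60.276859283447266), 75.25363159179688) [ 0.5366 -0.2686  0.0479]
key 712 ((537.6615600585938, -274.92138671875), (9.424772262573242, 29.190828323364258), 77.35417175292969) [ 0.5376 -0.2726  0.0877]
keytop 428 ((537.64794921875, -274.95574951171875), (9.297506332397461, 29.189085006713867), 76.17588806152344) [ 0.5368 -0.2738  0.0891]
board 18567 ((488.906982421875, 8.226264953613281), (149.35159301757812, 59.69452667236328), 10.957831382751465) [0.4992 0.0097 0.0948]
boxtop 21050 ((481.6328430175781, 3.26129150390625), (174.58505249023438, 133.72323608398438), 12.666036605834961) [ 0.4962 -0.0178  0.0748]
t 3.2 tcp [0.5224 0.0135 0.189 ] yaw 11.91 F [-0.5 -0.6  0.3] gap 0.0851 q6 1.33
shift mm [ 0.8 -3.1 97. ] turn -0.1
```

View pics/w2.png

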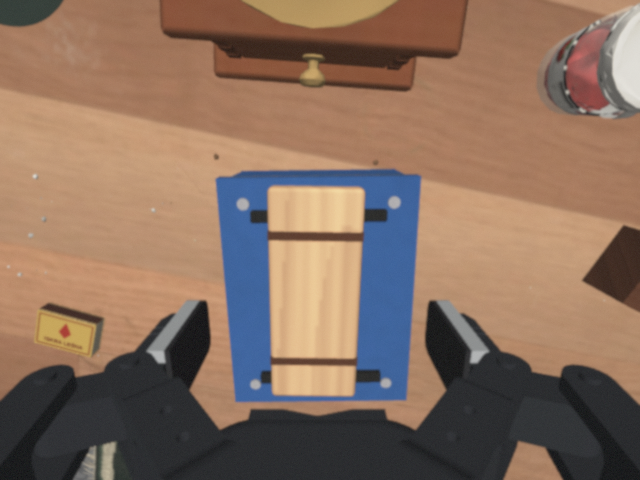

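Board lies at (315,290) in the picture, centred on the box; the fits agree with the given sizes (150x60, 174x134). Descend and grip.

```bash
python3 -c "
from h import *
go(.5253,.0152,.092,11)"; python3 -m jog '[{"x":0.003,"y":-0.001,"z":0.045,"turn":1},{"x":0.003,"y":-0.001,"z":0.08,"turn":1},{"x":0.003,"y":-0.001,"z":0.095,"turn":1},{"x":0.003,"y":-0.001,"z":0.097,"turn":1},{"x":0.003,"y":-0.001,"z":0.097,"turn":1},{"x":0.003,"y":-0.001,"z":0.097,"turn":1},{"x":0.003,"y":-0.001,"z":0.097,"turn":1},{"x":0.003,"y":-0.001,"z":0.097,"turn":1}]' - 30
python3 -m jog '[{"x":0,"y":0,"z":0,"turn":0},{"x":0,"y":0,"z":0,"turn":0},{"x":0,"y":0,"z":0,"turn":0},{"x":0,"y":0,"z":0,"turn":0},{"x":0,"y":0,"z":-0.015,"turn":0},{"x":0,"y":0,"z":-0.04,"turn":0},{"x":0,"y":0,"z":-0.08,"turn":0},{"x":0,"y":0,"z":-0.1,"turn":0}]' 0.4 30
python3 - <<'E'
from h import *
c=manip.read_camera("wrist"); save(c,'w3.png'); P=world(c).reshape(-1,3);I=c['img'].reshape(-1,3).astype(int)
go(.6,.26,.19,14)
s=manip.state()['tcp_pos']
m=(P[:,2]>.12)&(np.hypot(P[:,0]-s[0],P[:,1]-s[1])<.16)&(I[:,0]>I[:,2]+30)&(I[:,0]>120)
A=P[m]; print(m.sum(),cv2.minAreaRect((A[:,:2]*1000).astype(np.float32)), np.linalg.lstsq(np.c_[A[:,:2]-s[:2],np.ones(len(A))],A[:,2],rcond=None)[0])
# clean plug
K=(P[:,2]>.07)&(P[:,2]<.079)&(np.hypot(P[:,0]-.4816,P[:,1]-.0033)<.13)&(I[:,2]>I[:,0]+40);print(cv2.minAreaRect((P[K][:,:2]*1000).astype(np.float32)))
E
```

```text
t 3.2 tcp [0.5224 0.0135 0.189 ] yaw 11.91 F [-0.5 -0.6  0.3] gap 0.0851 q6 1.33
shift mm [ 3.1 -1.1 97.1] turn 0.9
t: 4.2
tcp_pos: [0.5251, 0.0159, 0.0917]
orientation: [0.995, 0.096, 0.0, 0.0]
ft_force: [0.8, 0.7, 0.3]
finger_gap: 0.0853
t: 5.2
tcp_pos: [0.5255, 0.016, 0.194]
orientation: [0.995, 0.096, 0.001, 0.0]
ft_force: [-0.4, -0.3, -1.0]
finger_gap: 0.0593
t 5.25 tcp [0.5264 0.0159 0.1958] yaw 10.98 F [ 2.9 -0.4  2.4] gap 0.0591 q6 1.35
shift mm [ 118.7 -225.6    6.1] turn -3.0
30880 ((570.2119750976562, 26.826873779296875), (176.1180419921875, 138.96548461914062), 10.960798263549805) [-0.49641642 -0.08780761  0.19770813]
((481.8551330566406, 3.3351211547851562), (174.14260864257812, 133.5470733642578), 12.538026809692383)
```

View pics/w3.png

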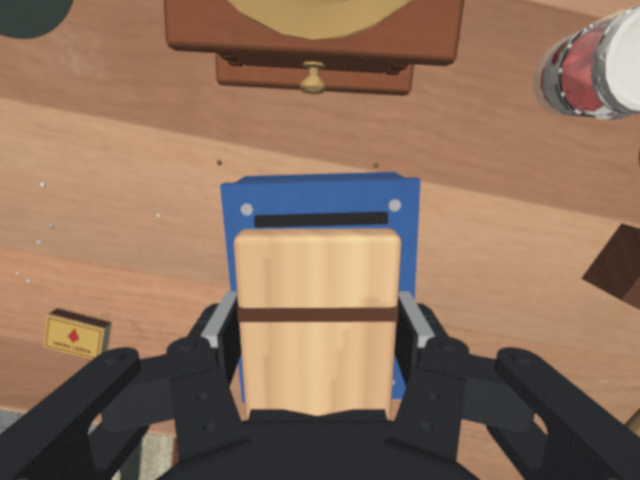

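```bash
python3 -c "
from h import *
go(.53,.2,.18,15);go(.5928,.2585,.155,15)"
```

```text
t 5.25 tcp [0.5264 0.0159 0.1958] yaw 10.98 F [ 2.9 -0.4  2.4] gap 0.0591 q6 1.35
shift mm [  38.5 -180.    15.7] turn -4.0
t 5.25 tcp [0.5264 0.0159 0.1958] yaw 10.98 F [ 2.9 -0.4  2.4] gap 0.0591 q6 1.35
shift mm [ 111.2 -225.5   41. ] turn -4.0
```

```bash
python3 -m jog '[{"x":0.01,"y":-0.05,"z":0,"turn":-1},{"x":0.02,"y":-0.1,"z":0,"turn":-2},{"x":0.03,"y":-0.15,"z":0,"turn":-3},{"x":0.045,"y":-0.19,"z":0,"turn":-4},{"x":0.075,"y":-0.225,"z":0.01,"turn":-4},{"x":0.111,"y":-0.225,"z":0.03,"turn":-4},{"x":0.111,"y":-0.225,"z":0.04,"turn":-4},{"x":0.111,"y":-0.225,"z":0.04,"turn":-4}]' - 20
python3 - <<'E'
from h import *
c=manip.read_camera("side"); P=world(c); np.savez('/tmp/s4.npz',P=P,img=c['img'])
cv2.imwrite('pics/s4.png',cv2.resize(c['img'][200:400,120:400,::-1],None,fx=2.8,fy=2.8))
go(.5928,.2585,.155,15)
E
```

```text
t: 6.25
tcp_pos: [0.5898, 0.2575, 0.1503]
orientation: [0.991, 0.13, -0.001, 0.0]
ft_force: [0.3, 0.1, -1.8]
finger_gap: 0.0595
t 6.3 tcp [0.59   0.2575 0.1511] yaw 14.97 F [-0.8 -0.  -2. ] gap 0.0596 q6 1.67
shift mm [ 2.9 -0.2 -3.9] turn -0.0
```

View pics/s4.png

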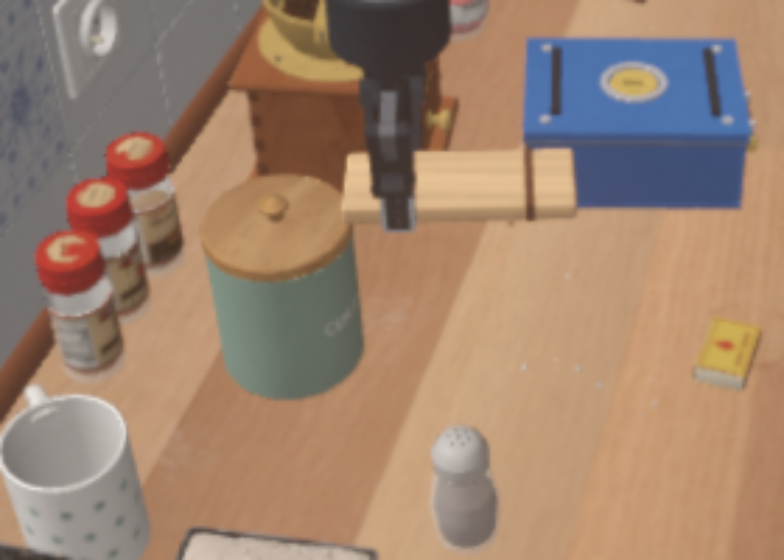

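Board is level in the grip at (460,185) in the crop, its end just over the lid's rim. Lower it so the rim pivots it in the pads.

```bash
python3 -m jog '[{"x":0.005,"y":0,"z":0.015,"turn":0},{"x":0.005,"y":0,"z":0.0225,"turn":0},{"x":0.005,"y":0,"z":0.0265,"turn":0},{"x":0.004,"y":0,"z":0.0305,"turn":0},{"x":0.005,"y":0,"z":0.0345,"turn":0},{"x":0.006,"y":0,"z":0.0385,"turn":0},{"x":0.007,"y":0,"z":0.0425,"turn":0},{"x":0.008,"y":0,"z":0.0465,"turn":0}]' - 20
python3 - <<'E'
from h import *
c=manip.read_camera("side"); P=world(c); np.savez('/tmp/s5.npz',P=P,img=c['img'])
cv2.imwrite('pics/s5.png',cv2.resize(c['img'][200:400,120:400,::-1],None,fx=2.8,fy=2.8))
go(.5928,.2585,.155,15)
E
```

```text
t: 7.3
tcp_pos: [0.5981, 0.2598, 0.105]
orientation: [0.991, 0.13, -0.0, 0.0]
ft_force: [-6.7, -2.6, 12.7]
finger_gap: 0.0595
t 7.35 tcp [0.5981 0.2598 0.1046] yaw 14.97 F [-5.8 -1.1 11.8] gap 0.0594 q6 1.67
shift mm [ -5.5  -0.1 -50.4] turn -0.0
```

View pics/s5.png

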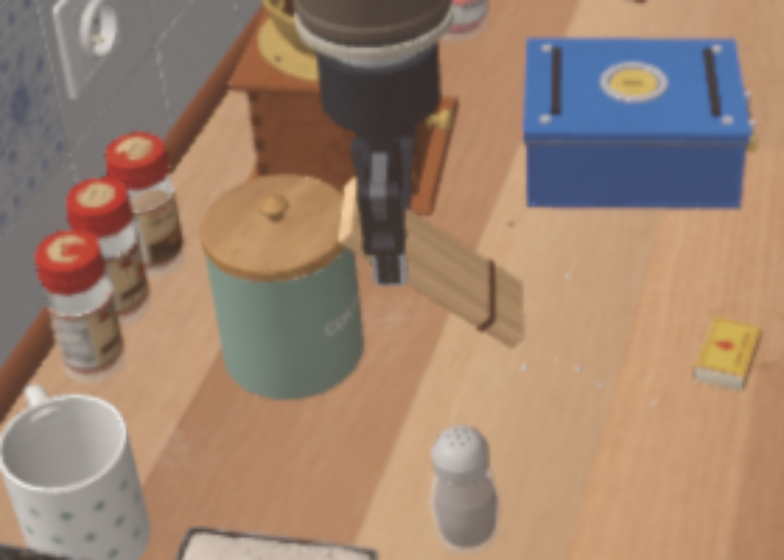

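The board has pivoted to about 40° about the rim. Continue.

```bash
python3 -m jog '[{"x":0.001,"y":0,"z":0.002,"turn":0},{"x":0.002,"y":0,"z":0.004,"turn":0},{"x":0.0035,"y":0,"z":0.006,"turn":0},{"x":0.005,"y":0,"z":0.0075,"turn":0},{"x":0.006,"y":0,"z":0.008,"turn":0},{"x":0.006,"y":0,"z":0.008,"turn":0},{"x":0.006,"y":0,"z":0.008,"turn":0},{"x":0.006,"y":0,"z":0.008,"turn":0}]' - 20
python3 - <<'E'
from h import *
def ang(P,I):
    u=np.array([.966,.259,0]);n=np.array([-.259,.966,0]);T=np.array([.671,.2795,0])
    Q=P.reshape(-1,3)-T;I=I.reshape(-1,3).astype(int)
    a,b,z=-(Q@u),Q@n,Q[:,2]
    m=(a>.085)&(a<.21)&(abs(b)<.045)&(z>.004)&(z<.2)&(I[:,0]>I[:,2]+35)
    a,b,z=a[m],b[m],z[m]
    # image-side face (b>~.025): print profile
    if m.sum()<30: print('few',m.sum());return
    top=[(round(x,3),round(z[(abs(a-x)<.003)].max(),3),round(z[(abs(a-x)<.003)].min(),3)) for x in np.arange(.088,.2,.01) if (abs(a-x)<.003).any()]
    print(m.sum(),top)
d=np.load('/tmp/s5.npz');ang(d['P'],d['img'])
c=manip.read_camera("side"); P=world(c); np.savez('/tmp/s6.npz',P=P,img=c['img']);ang(P,c['img'])
cv2.imwrite('pics/s6.png',cv2.resize(c['img'][200:400,120:400,::-1],None,fx=2.8,fy=2.8))
go(.5928,.2585,.155,15)
E
```

```text
t: 8.35
tcp_pos: [0.6025, 0.2609, 0.0969]
orientation: [0.991, 0.13, -0.002, 0.0]
ft_force: [-15.5, -3.1, 15.3]
finger_gap: 0.059
1209 [(np.float64(0.088), np.float64(0.149), np.float64(0.004)), (np.float64(0.098), np.float64(0.101), np.float64(0.004)), (np.float64(0.108), np.float64(0.091), np.float64(0.004)), (np.float64(0.118), np.float64(0.084), np.float64(0.004)), (np.float64(0.128), np.float64(0.074), np.float64(0.005)), (np.float64(0.138), np.float64(0.066), np.float64(0.004)), (np.float64(0.148), np.float64(0.056), np.float64(0.004)), (np.float64(0.158), np.float64(0.047), np.float64(0.004)), (np.float64(0.168), np.float64(0.005), np.float64(0.004)), (np.float64(0.178), np.float64(0.005), np.float64(0.004)), (np.float64(0.188), np.float64(0.005), np.float64(0.004)), (np.float64(0.198), np.float64(0.005), np.float64(0.004))]
960 [(np.float64(0.088), np.float64(0.166), np.float64(0.004)), (np.float64(0.098), np.float64(0.081), np.float64(0.004)), (np.float64(0.108), np.float64(0.066), np.float64(0.005)), (np.float64(0.118), np.float64(0.051), np.float64(0.017)), (np.float64(0.128), np.float64(0.037), np.float64(0.008)), (np.float64(0.138), np.float64(0.02), np.float64(0.004)), (np.float64(0.148), np.float64(0.005), np.float64(0.004)), (np.float64(0.158), np.float64(0.005), np.float64(0.004)), (np.float64(0.168), np.float64(0.005), np.float64(0.004)), (np.float64(0.178), np.float64(0.005), np.float64(0.004)), (np.float64(0.188), np.float64(0.005), np.float64(0.004)), (np.float64(0.198), np.float64(0.005), np.float64(0.004))]
t 8.4 tcp [0.6025 0.261  0.097 ] yaw 14.97 F [-14.4  -3.7  15.5] gap 0.0593 q6 1.67
shift mm [-10.2  -0.1 -58. ] turn -0.0
```

View pics/s6.png

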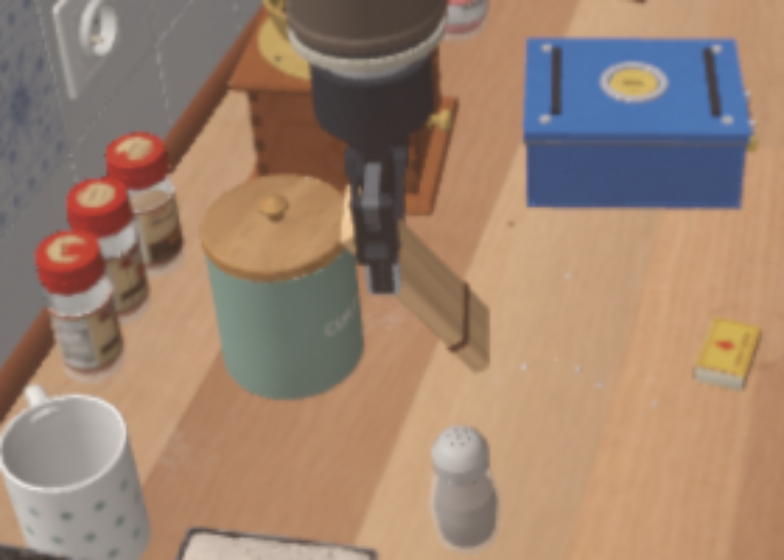

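Slope is now about 57° with the foot practically at the worktop. Release and rise.

```bash
python3 -m jog '[{"x":0,"y":0,"z":0,"turn":0},{"x":0,"y":0,"z":0,"turn":0},{"x":0,"y":0,"z":0,"turn":0},{"x":0,"y":0,"z":0,"turn":0},{"x":0,"y":0,"z":-0.02,"turn":0},{"x":0,"y":0,"z":-0.06,"turn":0},{"x":-0.03,"y":0,"z":-0.1,"turn":0},{"x":-0.05,"y":0.03,"z":-0.12,"turn":0}]' 1 20
python3 - <<'E'
from h import *
c=manip.read_camera("side"); P=world(c); np.savez('/tmp/s7.npz',P=P,img=c['img'])
cv2.imwrite('pics/s7.png',cv2.resize(c['img'][180:400,120:400,::-1],None,fx=2.8,fy=2.8))
s=manip.state()
go(.5374,-.2752,.17,-14)
E
```

```text
t: 9.4
tcp_pos: [0.5638, 0.2207, 0.2203]
orientation: [0.991, 0.131, 0.002, -0.0]
ft_force: [-0.0, -1.4, 0.0]
finger_gap: 0.0853
t 9.45 tcp [0.5631 0.2168 0.222 ] yaw 15.04 F [ 1.2 -3.8  3.2] gap 0.0853 q6 1.63
shift mm [-152.6  468.4   51.9] turn 29.0
```

View pics/s7.png

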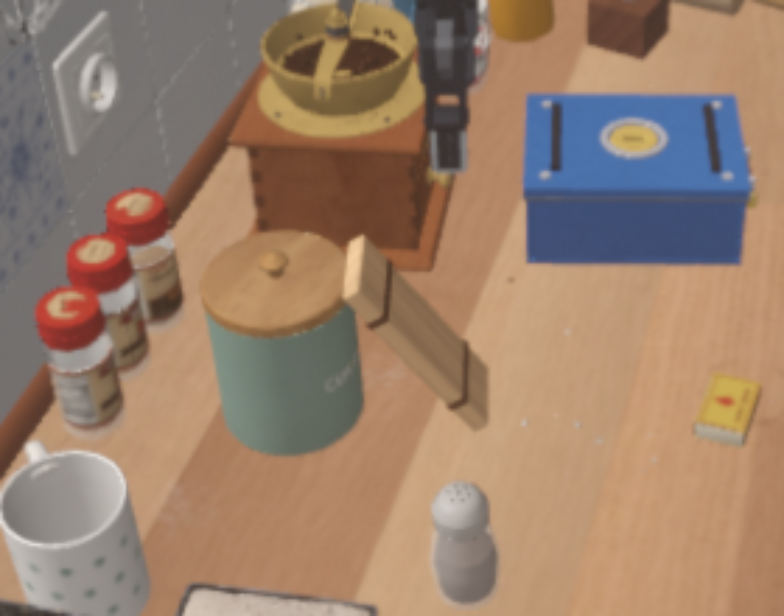

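Board leans with foot on the worktop, top on the lid rim (crop 360,260 to 480,420), everything else undisturbed. Next: pass over the box for a clear look at the keyhole, turning toward the flipped grasp (last joint's range requires the half-turned grip).

```bash
python3 -c "
from h import *
go(.5,.01,.2,15)"; python3 -m jog '[{"x":-0.014,"y":0.022,"z":0,"turn":0},{"x":-0.028,"y":0.065,"z":0,"turn":0},{"x":-0.045,"y":0.105,"z":0,"turn":0},{"x":-0.07,"y":0.14,"z":0,"turn":0},{"x":-0.095,"y":0.165,"z":0.01,"turn":0},{"x":-0.113,"y":0.183,"z":0.02,"turn":0},{"x":-0.113,"y":0.183,"z":0.02,"turn":0},{"x":-0.113,"y":0.183,"z":0.02,"turn":0}]' 1
python3 - <<'E'
from h import *
c=manip.read_camera("wrist"); save(c,'w4.png'); P=world(c); np.savez('/tmp/w4.npz',P=P,img=c['img'])
for n in ("keyhole","lock_plug"):
  for d in manip.search_frame(n,c)[:2]: print(n,np.round(d['point'],4),round(d['score'],2))
P=P.reshape(-1,3);I=c['img'].reshape(-1,3).astype(int)
near=np.hypot(P[:,0]-.4816,P[:,1]-.0033)
def rect(m,t):
    q=(P[m][:,:2]*1000).astype(np.float32); print(t,m.sum(),cv2.minAreaRect(q),cv2.minEnclosingCircle(q),np.median(P[m][:,2]))
rect((P[:,2]>.07)&(P[:,2]<.079)&(near<.13)&(I[:,2]>I[:,0]+40),'boxtop')
rect((near<.04)&(I[:,2]<I[:,0]-30)&(P[:,2]>.07),'brass')
rect((near<.04)&(I[:,2]<I[:,0]+25)&(P[:,2]>.07),'ring+brass')
dk=(near<.012)&((I.max(1)<60)|(P[:,2]<.06))
if dk.sum()>4: rect(dk,'slot')
go(.5374,-.2752,.17,166)
E
```

```text
t 9.45 tcp [0.5631 0.2168 0.222 ] yaw 15.04 F [ 1.2 -3.8  3.2] gap 0.0853 q6 1.63
shift mm [-114.6  183.3   21.8] turn 0.0
t: 10.45
tcp_pos: [0.5024, 0.0136, 0.197]
orientation: [0.992, 0.13, 0.0, -0.0]
ft_force: [0.2, -0.0, 0.8]
finger_gap: 0.0856
keyhole [0.494  0.0023 0.073 ] 0.59
lock_plug [0.4817 0.0108 0.0806] 0.62
boxtop 34381 ((481.93206787109375, 3.2268524169921875), (173.86936950683594, 133.8273162841797), 12.565649032592773) ((482.1105041503906, 3.335942029953003), 108.49942779541016) 0.07484663753172127
brass 2164 ((490.2154541015625, 6.230104446411133), (53.6686897277832, 38.40690994262695), 18.624740600585938) ((491.51123046875, 8.608616828918457), 29.408723831176758) 0.0767913985261082
ring+brass 13620 ((487.85498046875, 1.7278518676757812), (63.2870979309082, 57.134498596191406), 8.059313774108887) ((490.2920227050781, 3.7498960494995117), 34.37976837158203) 0.2599517356030151
t 10.6 tcp [0.5026 0.0142 0.197 ] yaw 15.02 F [-0.  -0.9  0.2] gap 0.0852 q6 1.28
shift mm [-41.4 288.5  27. ] turn 29.0
```

View pics/w4.png

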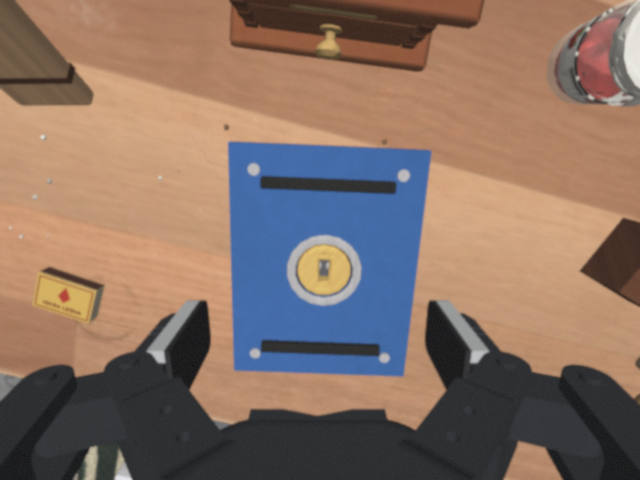

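Clear keyhole at pixel (324,269) in its ring. Measure it, then head for the stand with the half turn.

```bash
python3 - <<'E'
from h import *
d=np.load('/tmp/w4.npz');P=d['P'];I=d['img'].astype(int)
S=np.zeros(I.shape[:2],bool);S[225:315,275:375]=1
ring=S&~(I[...,2]>I[...,0]+40)
v,u=np.nonzero(ring);(cx,cy),ax,an=cv2.fitEllipse(max(cv2.findContours(ring.astype(np.uint8),0,1)[0],key=len));print('ring px',cx,cy,ax)
Q=P[ring];print('ring rect',cv2.minAreaRect((Q[:,:2]*1000).astype(np.float32)),P[int(cy),int(cx)])
br=S&(I[...,0]>I[...,2]+60);Q=P[br];print('brass',cv2.minEnclosingCircle((Q[:,:2]*1000).astype(np.float32)))
sl=np.zeros_like(S);sl[255:285,312:338]=1;sl&=~(I[...,0]>I[...,2]+60)
v,u=np.nonzero(sl);print('slot px',u.min(),u.max(),v.min(),v.max(),u.mean(),v.mean())
for a,b in ((int(v.min()),int(u.mean())),(int(v.max()),int(u.mean())),(int(v.mean()),int(u.min())),(int(v.mean()),int(u.max()))):print(P[a,b])
E
python3 -m jog '[{"x":0,"y":0.045,"z":0,"turn":-10.7},{"x":0,"y":0.09,"z":0,"turn":-21.4},{"x":-0.02,"y":0.135,"z":0,"turn":-32},{"x":-0.041,"y":0.18,"z":0,"turn":-42.7},{"x":-0.041,"y":0.22,"z":0,"turn":-53.4},{"x":-0.041,"y":0.26,"z":0,"turn":-64},{"x":-0.041,"y":0.288,"z":0,"turn":-74.7},{"x":-0.041,"y":0.288,"z":0,"turn":-85.4}]' 1
python3 -c "
from h import *
go(.5374,-.2752,.17,166)"
```

```text
ring px 323.6582336425781 269.7925109863281 (69.55364227294922, 73.64759063720703)
ring rect ((481.00506591796875, 2.53533935546875), (38.09394073486328, 41.240543365478516), 44.879276275634766) [0.47967042 0.00301686 0.06666331]
brass ((482.5332946777344, 3.5517163276672363), 18.94208526611328)
slot px 319 329 260 276 323.60493827160496 267.4320987654321
[0.48910051 0.00570443 0.07443422]
[0.47435683 0.00157498 0.06687286]
[0.48367609 0.00722452 0.07576375]
[4.85273669e-01 1.98249693e-04 7.50343919e-02]
t: 11.6
tcp_pos: [0.5379, -0.2768, 0.1967]
orientation: [0.648, 0.761, 0.0, 0.0]
ft_force: [-0.1, 1.0, -0.5]
finger_gap: 0.0853
t 11.6 tcp [ 0.5379 -0.2768  0.1967] yaw 99.16 F [-0.1  1.  -0.5] gap 0.0853 q6 -0.69
shift mm [ 1.6 -0.3 26.7] turn -66.8
```

```bash
python3 -m jog '[{"x":0.0015,"y":0,"z":0,"turn":-10.7},{"x":0.0015,"y":0,"z":0,"turn":-21.4},{"x":0.0015,"y":0,"z":0,"turn":-32},{"x":0.0015,"y":0,"z":0.01,"turn":-42.7},{"x":0.0015,"y":0,"z":0.02,"turn":-53.4},{"x":0.0015,"y":0,"z":0.03,"turn":-64},{"x":0.0015,"y":0,"z":0.035,"turn":-66.8},{"x":0.0015,"y":0,"z":0.035,"turn":-66.8}]' 1
python3 - <<'E'
from h import *
c=manip.read_camera("wrist"); save(c,'w5.png'); P=world(c).reshape(-1,3);I=c['img'].reshape(-1,3).astype(int)
def rect(m,t): print(t,m.sum(),cv2.minAreaRect((P[m][:,:2]*1000).astype(np.float32)),np.median(P[m],0).round(4))
near=np.hypot(P[:,0]-.537,P[:,1]+.275)<.05
rect(near&(P[:,2]>.044)&(P[:,2]<.052),'stand')
red=near&(I[:,0]>120)&(I[:,1]<70)&(I[:,2]<70)
rect(red&(P[:,2]>.084)&(P[:,2]<.094),'keytop')
go(.5374,-.2752,.075,166)
E
```

```text
t: 12.6
tcp_pos: [0.537, -0.2731, 0.1615]
orientation: [0.125, 0.992, 0.0, -0.0]
ft_force: [0.3, -0.0, 0.3]
finger_gap: 0.0853
stand 6398 ((537.918701171875, -275.1863098144531), (60.27458190917969, 61.07208251953125), 75.10504913330078) [ 0.5328 -0.2722  0.048 ]
keytop 486 ((536.5445556640625, -274.7433776855469), (8.765844345092773, 27.180139541625977), 75.18815612792969) [ 0.536  -0.2751  0.0894]
t 12.65 tcp [ 0.537  -0.2733  0.1618] yaw 165.62 F [-0.  -0.6  0.9] gap 0.0855 q6 -1.84
shift mm [-0.9 -1.8 86.8] turn -0.4
```

```bash
python3 -m jog '[{"x":-0.001,"y":-0.002,"z":0.01,"turn":0.4},{"x":-0.001,"y":-0.002,"z":0.02,"turn":0.4},{"x":-0.001,"y":-0.002,"z":0.045,"turn":0.4},{"x":-0.001,"y":-0.002,"z":0.07,"turn":0.4},{"x":-0.001,"y":-0.002,"z":0.083,"turn":0.4},{"x":-0.001,"y":-0.002,"z":0.087,"turn":0.4},{"x":-0.001,"y":-0.002,"z":0.087,"turn":0.4},{"x":-0.001,"y":-0.002,"z":0.087,"turn":0.4}]' 0.5 80
python3 -m jog '[{"x":0,"y":0,"z":0,"turn":0},{"x":0,"y":0,"z":0,"turn":0},{"x":0,"y":0,"z":0,"turn":0},{"x":0,"y":0,"z":0,"turn":0},{"x":0,"y":0,"z":0,"turn":0},{"x":0,"y":0,"z":0,"turn":0},{"x":0,"y":0,"z":0,"turn":0},{"x":0,"y":0,"z":0,"turn":0}]' 0 80
python3 -c "
from h import *
go(.4823,.0033,.15,192.6)"
```

```text
t: 13.65
tcp_pos: [0.5376, -0.2761, 0.0756]
orientation: [0.128, 0.992, -0.0, 0.001]
ft_force: [0.0, 0.4, -0.2]
finger_gap: 0.0428
t: 14.65
tcp_pos: [0.5374, -0.276, 0.0754]
orientation: [0.128, 0.992, -0.0, 0.0]
ft_force: [-1.4, 0.2, 6.7]
finger_gap: 0.0083
t 14.65 tcp [ 0.5374 -0.276   0.0754] yaw 165.26 F [-1.4  0.2  6.7] gap 0.0083 q6 -1.84
shift mm [124.3 256.1 -74.8] turn -27.3
```

```bash
python3 -m jog '[{"x":0,"y":0,"z":-0.015,"turn":0},{"x":0,"y":0,"z":-0.035,"turn":0},{"x":0,"y":0,"z":-0.06,"turn":0},{"x":0,"y":0,"z":-0.09,"turn":0},{"x":0.02,"y":0.04,"z":-0.1,"turn":-7},{"x":0.045,"y":0.09,"z":-0.1,"turn":-14},{"x":0.07,"y":0.14,"z":-0.1,"turn":-21},{"x":0.095,"y":0.19,"z":-0.1,"turn":-27.3}]' 0 80
python3 -c "
from h import *
go(.4823,.0033,.16,192.6)"
```

```text
t: 15.65
tcp_pos: [0.4933, -0.0664, 0.1758]
orientation: [-0.111, 0.994, -0.0, 0.001]
ft_force: [0.2, 0.5, -1.0]
finger_gap: 0.0076
t 15.65 tcp [ 0.4933 -0.0664  0.1758] yaw -167.25 F [ 0.2  0.5 -1. ] gap 0.0076 q6 -1.99
shift mm [-4.7 70.4 15.8] turn 0.1
```

```bash
python3 -m jog '[{"x":-0.002,"y":0.03,"z":0,"turn":0.1},{"x":-0.004,"y":0.055,"z":0.005,"turn":0.1},{"x":-0.005,"y":0.07,"z":0.012,"turn":0.1},{"x":-0.005,"y":0.07,"z":0.016,"turn":0.1},{"x":-0.005,"y":0.07,"z":0.016,"turn":0.1},{"x":-0.005,"y":0.07,"z":0.016,"turn":0.1},{"x":-0.005,"y":0.07,"z":0.016,"turn":0.1},{"x":-0.005,"y":0.07,"z":0.016,"turn":0.1}]' 0 80
python3 - <<'E'
from h import *
c=manip.read_camera("wrist"); d=manip.read_camera("side"); save(c,'w6.png')
P=world(c); np.savez('/tmp/w6.npz',P=P,img=c['img']); np.savez('/tmp/s8.npz',P=world(d),img=d['img'])
for n,k in (("key",c),("key",d)):
  for r in manip.search_frame(n,k)[:1]: print(n,np.round(r['point'],4),round(r['score'],2))
P=P.reshape(-1,3);I=c['img'].reshape(-1,3).astype(int)
near=np.hypot(P[:,0]-.482,P[:,1]-.003)<.04
for t,m in (('red',near&(I[:,0]>110)&(I[:,1]<70)&(I[:,2]<70)),('brass',near&(I[:,0]>I[:,2]+60)&(I[:,1]>90)&(P[:,2]<.09)),('box',(P[:,2]>.07)&(P[:,2]<.079)&(np.hypot(P[:,0]-.482,P[:,1]-.003)<.13)&(I[:,2]>I[:,0]+40))):
  if m.sum()>5: print(t,m.sum(),cv2.minAreaRect((P[m][:,:2]*1000).astype(np.float32)),np.nanmin(P[m],0),np.nanmax(P[m],0))
a=cv2.resize(c['img'],(500,375));s=d['img'][150:290,250:450];b=cv2.resize(s,(300,210))
cv2.imwrite('pics/c6.png',np.hstack([a,np.pad(b,((0,165),(0,0),(0,0)))])[...,::-1])
go(.4823,.0033,.16,192.6)
E
```

```text
t: 16.65
tcp_pos: [0.4834, 0.0012, 0.1589]
orientation: [-0.108, 0.994, -0.0, 0.0]
ft_force: [-0.4, 0.1, -0.8]
finger_gap: 0.0079
key [ 0.4745 -0.0026  0.1741] 0.91
red 975 ((481.6995544433594, 0.7582063674926758), (28.042598724365234, 8.62309741973877), 11.477168083190918) [ 0.46780865 -0.0054874   0.14087447] [0.49589217 0.00743828 0.17779888]
brass 2426 ((480.595947265625, 3.1847896575927734), (35.375247955322266, 38.018287658691406), 5.904929161071777) [ 0.4628204  -0.01566658  0.06529744] [0.49902573 0.02253331 0.07906176]
box 41261 ((471.32037353515625, 0.9484100341796875), (152.13406372070312, 134.16558837890625), 12.616992950439453) [ 0.38294647 -0.08050408  0.07239159] [0.55719073 0.08069082 0.07899259]
t 16.85 tcp [0.4833 0.0015 0.1588] yaw -167.55 F [-0.1 -0.   0.1] gap 0.008 q6 -1.85
shift mm [ 0.5  2.  -1.2] turn -0.1
```

View pics/c6.png

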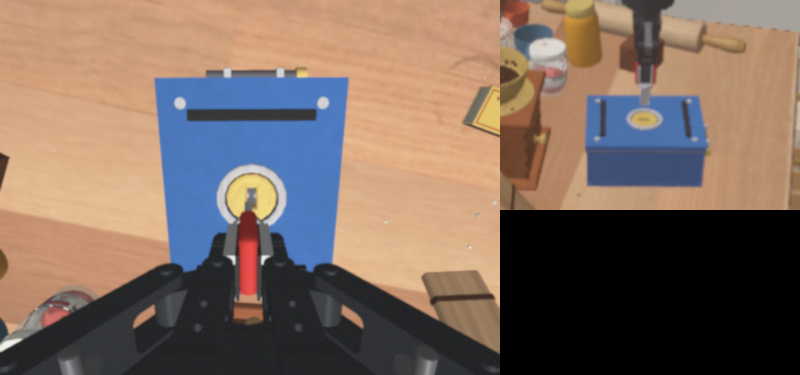

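Key is held upright (red at (248,255)), slot ahead at (251,195). Refine the ring centre from both opposite wrist views before inserting.

Run:
```python
from h import *
from scipy.optimize import least_squares
for f,(u0,u1,v0,v1) in (('w4',(275,375,225,315)),('w6',(270,375,205,290))):
    d=np.load('/tmp/%s.npz'%f);P=d['P'];I=d['img'].astype(int)
    S=np.zeros(I.shape[:2],np.uint8);S[v0:v1,u0:u1]=1
    ring=S*(~(I[...,2]>I[...,0]+40))
    c=np.vstack([k.reshape(-1,2) for k in cv2.findContours(ring,cv2.RETR_EXTERNAL,cv2.CHAIN_APPROX_NONE)[0]])
    Q=P[c[:,1],c[:,0]];Q=Q[(Q[:,2]>.07)&(Q[:,2]<.082)]
    s=least_squares(lambda x:np.hypot(Q[:,0]-x[0],Q[:,1]-x[1])-.027,[.482,.003],loss='soft_l1',f_scale=.0007)
    print(f,len(Q),s.x.round(4),np.median(abs(s.fun)))
    red=(I[...,0]>110)&(I[...,1]<70)&(I[...,2]<70)&(np.hypot(P[...,0]-.482,P[...,1]-.003)<.04)&(P[...,2]>.16)
    if red.any():
        q=P[red]; print('redtop',np.percentile(q[:,2],[5,50,95]),cv2.minAreaRect((q[:,:2]*1000).astype(np.float32)))
```

```text
w4 203 [0.4822 0.0034] 0.0007785127696543735
w6 197 [0.4824 0.0035] 0.0005071680370054808
redtop [0.16641945 0.17248999 0.17473327] ((481.6995544433594, 0.7582063674926758), (28.042598724365234, 8.62309741973877), 11.477168083190918)
```

```bash
python3 -m jog '[{"x":0,"y":0.0022,"z":0,"turn":0},{"x":0,"y":0.0022,"z":0.008,"turn":0},{"x":0,"y":0.0022,"z":0.015,"turn":0},{"x":0,"y":0.0022,"z":0.019,"turn":0},{"x":0,"y":0.0022,"z":0.022,"turn":0},{"x":0,"y":0.0022,"z":0.025,"turn":0},{"x":0,"y":0.0022,"z":0.028,"turn":0},{"x":0,"y":0.0022,"z":0.03,"turn":0}]' 0 80
python3 -c "
from h import *
go(.483,.0036,.1044,192.6)"
```

```text
t: 17.85
tcp_pos: [0.4828, 0.0037, 0.1287]
orientation: [-0.108, 0.994, 0.0, 0.0]
ft_force: [-0.3, 0.2, -0.6]
finger_gap: 0.0074
t 17.85 tcp [0.4828 0.0037 0.1287] yaw -167.54 F [-0.3  0.2 -0.6] gap 0.0074 q6 -1.84
shift mm [-0.2 -0.1 24.3] turn -0.1
```

No contact force at 8 mm in: well aligned. Push through the pins.

```bash
python3 -m jog '[{"x":0,"y":0,"z":0.003,"turn":0},{"x":0,"y":0,"z":0.006,"turn":0},{"x":0,"y":0,"z":0.009,"turn":0},{"x":0,"y":0,"z":0.012,"turn":0},{"x":0,"y":0,"z":0.015,"turn":0},{"x":0,"y":0,"z":0.018,"turn":0},{"x":0,"y":0,"z":0.021,"turn":0},{"x":0,"y":0,"z":0.023,"turn":0}]' 0 80
python3 -m jog '[{"x":0,"y":0,"z":0.0005,"turn":0},{"x":0,"y":0,"z":0.001,"turn":0},{"x":0,"y":0,"z":0.0015,"turn":0},{"x":0,"y":0,"z":0.002,"turn":0},{"x":0,"y":0,"z":0.002,"turn":0},{"x":0,"y":0,"z":0.002,"turn":0},{"x":0,"y":0,"z":0.002,"turn":0},{"x":0,"y":0,"z":0.002,"turn":0}]' 0 80
python3 -c "
from h import *
go(.483,.0036,.1044,192.6)"
```

```text
t: 18.85
tcp_pos: [0.483, 0.0036, 0.1057]
orientation: [-0.108, 0.994, -0.0, 0.0]
ft_force: [-0.3, 0.1, 4.3]
finger_gap: 0.0081
t: 19.85
tcp_pos: [0.483, 0.0037, 0.1042]
orientation: [-0.109, 0.994, -0.0, 0.0]
ft_force: [-1.2, -0.5, 12.8]
finger_gap: 0.0078
t 19.85 tcp [0.483  0.0037 0.1042] yaw -167.54 F [-1.2 -0.5 12.8] gap 0.0078 q6 -1.84
shift mm [-0.  -0.1 -0.2] turn -0.1
```

```bash
python3 -m jog '[{"x":0,"y":0,"z":0.0005,"turn":0},{"x":0,"y":0,"z":0.001,"turn":0},{"x":0,"y":0,"z":0.001,"turn":0},{"x":0,"y":0,"z":0.001,"turn":0},{"x":0,"y":0,"z":0.001,"turn":0},{"x":0,"y":0,"z":0.001,"turn":0},{"x":0,"y":0,"z":0.001,"turn":0},{"x":0,"y":0,"z":0.001,"turn":0}]' 0 80
python3 - <<'E'
from h import *
c=manip.read_camera("wrist");P=world(c);I=c['img'].astype(int);save(c,'w7.png')
red=(I[...,0]>110)&(I[...,1]<70)&(I[...,2]<70)&(np.hypot(P[...,0]-.482,P[...,1]-.003)<.04)
q=P[red];print('red',len(q),np.percentile(q[:,2],[2,50,75,95,98]).round(4),cv2.minAreaRect((q[:,:2]*1000).astype(np.float32)))
s=np.load('/tmp/w6.npz');J=s['img'].astype(int);r=(J[...,0]>110)&(J[...,1]<70)&(J[...,2]<70)&(np.hypot(s['P'][...,0]-.482,s['P'][...,1]-.003)<.04)
q=s['P'][r];print('before',len(q),np.percentile(q[:,2],[2,50,75,95,98]).round(4))
v,u=np.nonzero(red);print('px now',u.min(),u.max(),v.min(),v.max());v,u=np.nonzero(r);print('px before',u.min(),u.max(),v.min(),v.max())
go(.483,.0036,.1044,192.6)
E
```

```text
t: 20.85
tcp_pos: [0.4832, 0.0036, 0.104]
orientation: [-0.109, 0.994, -0.0, 0.001]
ft_force: [-6.1, -0.5, 35.0]
finger_gap: 0.0078
red 1228 [0.0889 0.1154 0.1176 0.1192 0.1207] ((481.23358154296875, 3.348315715789795), (27.252328872680664, 8.598770141601562), 12.918364524841309)
before 975 [0.1478 0.1725 0.1731 0.1747 0.1759]
px now 305 330 271 371
px before 305 330 270 374
t 20.9 tcp [0.4832 0.0036 0.104 ] yaw -167.54 F [-6.5 -0.2 33.5] gap 0.0079 q6 -1.84
shift mm [ 0.2 -0.  -0.4] turn -0.1
```

Force rose from 13 to 35 N over 0.2 mm of travel with the handle top near 119 mm: the key is home. Turn clockwise, with slightly less push.

```bash
python3 -m jog '[{"x":0,"y":0,"z":-0.0005,"turn":3},{"x":0,"y":0,"z":-0.0005,"turn":10},{"x":0,"y":0,"z":-0.0005,"turn":18},{"x":0.0001,"y":-0.0001,"z":-0.0005,"turn":26},{"x":0.0002,"y":-0.0002,"z":-0.0005,"turn":34},{"x":0.0003,"y":-0.0003,"z":-0.0005,"turn":42},{"x":0.0003,"y":-0.0003,"z":-0.0005,"turn":50},{"x":0.0004,"y":-0.0004,"z":-0.0005,"turn":58}]' 0 80
python3 -c "
from h import *
go(.483,.0036,.1044,102.6);print(manip.state()['moment'])"
```

```text
t: 21.9
tcp_pos: [0.4825, 0.0023, 0.1041]
orientation: [0.389, 0.921, -0.0, 0.0]
ft_force: [-5.9, -16.4, 25.9]
finger_gap: 0.0076
t 21.9 tcp [0.4825 0.0023 0.1041] yaw 134.24 F [ -5.9 -16.4  25.9] gap 0.0076 q6 -0.83
shift mm [ 0.6  1.3 -0.3] turn 31.6
[-2.85674459  1.05991105  0.1122251 ]
```

```bash
python3 -m jog '[{"x":-0.0003,"y":-0.0006,"z":0,"turn":2},{"x":-0.0005,"y":-0.0012,"z":0,"turn":8},{"x":-0.0005,"y":-0.0013,"z":0,"turn":15},{"x":-0.0006,"y":-0.0014,"z":0,"turn":22},{"x":-0.0006,"y":-0.0015,"z":0,"turn":28},{"x":-0.0007,"y":-0.0015,"z":0,"turn":31},{"x":-0.0007,"y":-0.0015,"z":0,"turn":33},{"x":-0.0007,"y":-0.0015,"z":0,"turn":33}]' 0 80
python3 - <<'E'
from h import *
go(.483,.0036,.1044,102.6);print(manip.state()['moment'])
c=manip.read_camera("wrist");P=world(c);I=c['img'].astype(int);save(c,'w8.png')
d=manip.read_camera("side")
red=(I[...,0]>110)&(I[...,1]<70)&(I[...,2]<70)&(np.hypot(P[...,0]-.482,P[...,1]-.003)<.04)
q=P[red];print('red',len(q),np.percentile(q[:,2],[2,50,75,95,98]).round(4),cv2.minAreaRect((q[:,:2]*1000).astype(np.float32)))
a=cv2.resize(c['img'],(480,360));b=cv2.resize(d['img'][180:360,180:400],(320,262))
cv2.imwrite('pics/c8.png',np.hstack([a,np.pad(b,((0,98),(0,0),(0,0)))])[...,::-1])
E
```

```text
t: 22.9
tcp_pos: [0.4816, 0.0014, 0.1041]
orientation: [0.633, 0.774, -0.0, 0.0]
ft_force: [-6.8, -3.1, 28.1]
finger_gap: 0.0075
t 22.9 tcp [0.4816 0.0014 0.1041] yaw 101.44 F [-6.8 -3.1 28.1] gap 0.0075 q6 -0.26
shift mm [ 1.8  1.8 -0.3] turn -1.2
[-0.61713804  1.26692044  0.09563832]
red 1232 [0.0891 0.1145 0.1178 0.1191 0.1198] ((482.70458984375, 4.298030853271484), (9.1398286819458, 28.312170028686523), 12.92223072052002)
```

View pics/c8.png

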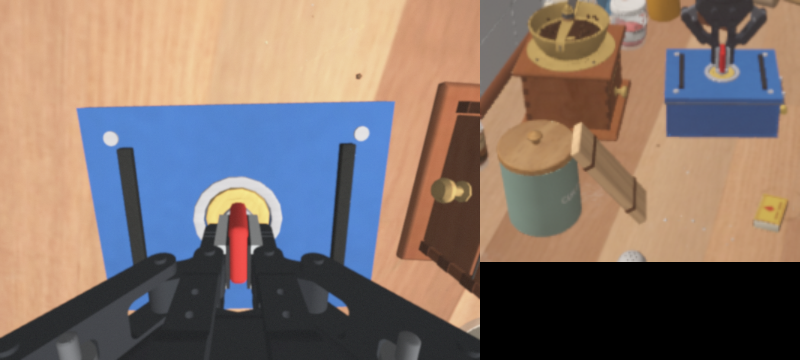

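The key is turned 90° (red handle at (238,245)), the collar sits on the plug, and the board still leans on the canister. Handing in.

```bash
python3 -c "
from h import *
go(.483,.0036,.1044,102.6);print(manip.finish_job())"
```

```text
t 23.0 tcp [0.4816 0.0014 0.1041] yaw 101.47 F [-7.2 -2.6 27.3] gap 0.0077 q6 -0.26
shift mm [ 1.8  1.8 -0.3] turn -1.1
the job is handed in; nothing more can be done
None
```

The job is done and handed in at t = 23 s of 61. The hand-in reports no verdict, so these results rest on my own checks.

- **Board:** I gripped it off-centre and lowered it over the canister's lid rim, which swung it to a slant of about 57° (1.0 rad) before I let go. The last side picture shows its foot on the worktop and its top on the rim.
- **Key:** It is fully home. The push force rose from 13 to 35 N over 0.2 mm, and the handle top reads about 119 mm, which is the height when home.
- **Turn:** I turned it clockwise by 91°, and the camera confirms about 90° at the handle. The arm still holds it there with the 80 N grip set and about 28 N of downward push.
- **Lock angle:** I could not read it directly. Allowing for the play in the slot, it should be at least 1.44 rad, against the 1.2 needed.
- **Oddities:** Midway through the turn a sideways force of about 16 N built up. I eased it with a shift of about 1.5 mm, and 7 N was left at the end. One jog call was refused for a missing "turn" field, with no effect.
- **Other things:** I saw no bystander out of place in the pictures, but I did not measure their positions again at the end.

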